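Load the kiln shelf

TASK

Load the cream kiln shelf for firing: stand the blue jar in the middle of the white setter disc and seat the blue lid on it, and stand the brown vase in the middle of the black setter disc. Stand the cone plaque on the shelf directly to the left of the black disc, about 3 cm clear of it and with its row of cones running front to back, and stand the green cup on the shelf directly in front of the hexagonal planter, about 3 cm clear of the middle of the planter's front side. Left and front are as the robot sees the shelf (front is the shelf's long edge nearest the robot); leave the planter where it stands and leave everything upright.

Things in the scene. Friction and masses are not known exactly. Their poses are not given: they have to be found in the camera images.
- jar: Blue glazed open round jar without its lid, loose, standing upright. Outer diameter 62 mm, straight sided, 75 mm high, wall 5 mm (mouth 52 mm across). About 0.24 kg. Origin: centre of its underside, z up.
- lid: Blue glazed lid of the jar, loose, right way up. From below: a round plug 42 mm in diameter and 8 mm high (enters the jar's mouth with 5 mm to spare all round), a disc 66 mm in diameter and 6 mm thick that rests on the rim, and a knob 18 mm in diameter and 24 mm high. 38 mm high in all, about 0.09 kg. Origin: centre of the plug's underside, z up; seated, it lies 67 mm above the jar's origin.
- vase: Red-brown bottle vase, loose, upright, round. Foot 48 mm in diameter, belly 60 mm in diameter from 25 to 50 mm height, shoulder narrowing to a straight neck 28 mm in diameter from 80 mm to the top at 115 mm. About 0.26 kg. Origin: centre of its underside, z up.
- cone_plaque: Cone plaque: grey-beige clay bar 70 x 26 x 22 mm (length along its x, width along its y) with three slim firing cones (orange, yellow, red) standing in a row along the middle of its top, spaced 20 mm, up to 58 mm above its underside. Loose, 0.10 kg. Grip it by the bar, across its 26 mm width. Origin: centre of the bar's underside, x along the row of cones, z up. Either end may face front.
- cup: Celadon-green handleless cup, loose, upright, open. Outer diameter 60 mm, straight sided, 70 mm high, wall 4 mm, about 0.17 kg. Origin: centre of its underside, z up.
- white_setter: White flat round setter disc, fixed on the kiln shelf, 84 mm in diameter, 10 mm high. Origin: centre of its underside; its axes are parallel to the shelf's. The jar stands on its top, 10 mm above this origin.
- black_setter: Black flat round setter disc, fixed on the kiln shelf, 84 mm in diameter, 10 mm high. Origin: centre of its underside; its axes are parallel to the shelf's (y to the left, -x to the front). The vase stands on its top, 10 mm above this origin.
- planter: Hexagonal cream bisque planter, open, empty, standing loose on the kiln shelf (0.75 kg): 100 mm across flats, 115 mm across corners, 55 mm high. One flat side faces front (its -x, towards the shelf's near long edge) within a few degrees. Origin: centre of its underside. It is a landmark: leave it in place.
- kiln_shelf: Cream rectangular kiln shelf (slab) fixed on the table, 245 mm deep (x) by 620 mm wide (y), 14 mm thick. Origin: centre of its underside, at table height. Its -x long edge is the front, nearest the robot; +y is left.
Things that resemble listed ones, but are neither listed nor needed, are in the scene too. Of the things shaped like the cone_plaque, the grey one is meant.

How it is judged:
At the end, for the whole second after the job is handed in: Jar centred on white disc (12 mm), lid seated on it (8 mm), vase on black disc (12 mm); plaque 16-44 mm left of black disc, cup 15-45 mm in front of planter, both on the shelf and in line within 15 mm, plaque front-to-back within 0.2 rad; planter within 15 mm of its start; all upright, at rest (horizontal distance between jar and white_setter below 0.012 m and z of jar in the frame of white_setter between 0.006 and 0.014 m and horizontal distance between lid and jar below 0.008 m and z of lid in the frame of jar between 0.063 and 0.071 m and horizontal distance between vase and black_setter below 0.012 m and z of vase in the frame of black_setter between 0.006 and 0.014 m and y of cone_plaque in the frame of black_setter between 0.071 and 0.099 m and x of cone_plaque in the frame of black_setter between -0.015 and 0.015 m and z of cone_plaque in the frame of kiln_shelf between 0.01 and 0.018 m and angle between the x axis of cone_plaque and the x axis of kiln_shelf, either way round below 0.2 rad and x of cup in the frame of planter between -0.125 and -0.095 m and y of cup in the frame of planter between -0.015 and 0.015 m and z of cup in the frame of kiln_shelf between 0.01 and 0.018 m and angle between each of jar, lid, vase, cone_plaque, cup's own z axis and vertical below 0.1 rad and linear speed of each of jar, lid, vase, cone_plaque, cup below 0.02 m/s and distance of planter from where it was at the start of the episode below 0.015 m); the robot touches nothing.
It fails at once if the planter is shoved by more than 30 mm or tipped (distance of planter from where it was at the start of the episode above 0.03 m or angle between planter's own z axis and vertical above 0.25 rad).
It also fails if it takes over 131 s, if anything falls off the work surface, if the arm or the gripper's body presses on something with over 40 N, if the wrist force passes 120 N, or if a joint passes its speed limit or range.

ROBOT

A 7-joint arm with a two-finger parallel gripper is mounted at the origin on the work surface. World frame = base frame: x ahead of the robot, y to its left, z up, the work surface at z = 0. Lengths are in m, angles in rad, forces in N, time in s.
With the tool pointing down it reaches from about 0.4 to 0.85 m from the base axis. Payload 4.5 kg.
Tool frame: the origin (TCP) lies midway between the tips of the shut fingers; the grasp point (between the pads) lies 19 mm behind it; z points along the fingers, y is the line along which they close (so a half turn about z gives the same grasp; the last joint's range is limited). The gripper opens to 85 mm and grips with 20 to 120 N. Pads are 22 mm wide; open, the fingers measure 114 mm over their backs; the gripper's body (76 mm by 85 mm) begins 54 mm behind the grasp point. The pads swing forward as they close: fully open they stand 13 mm farther back than shut.
Start: joints at [1.304, 0.689, -0.195, 1.565, 0.157, 0.902, -0.215], TCP at [0.185, -0.597, 0.231] pointing down, gripper open.
Joint ranges: [-3.01, 3.01], [-0.46, 2.08], [-1.47, 1.51], [0.13, 2.56], [-1, 4.14], [0.04, 2.09], [-2.66, 2.66]. Speed limits (rad/s): [2.57, 2.57, 3.14, 3.14, 3.14, 3.14, 3.14].

INTERFACE

Orientations are given as a rotation vector (axis times angle).
In Python, from bench import bot, cams gives the robot as it stands.
- The arm moves only by the shell command python3 -m handwheel 'ROWS' [OPENING]. ROWS is a JSON object of lists of equal length, an entry for each row: "translation": the shift along the world's x, y, z in mm, a list of three; "rotation": the turn, a rotation vector about the world's x, y, z in rad, a list of three. In form: {"translation": [[x, y, z], ...], "rotation": [[rx, ry, rz], ...]}. A call has 1 to 20 rows; each row shifts and turns the commanded pose from where the row before left it; what a row does not reach is not made up. A row lasts 1/8 s, in which the tool goes at most 62.5 mm and 10.7 degrees, less where a joint would pass 70% of its speed; a pose out of reach is approached as far as the arm can. A call is refused whole if a number of a shift passes 62.5 or a number of a turn 0.188, either way. A call with a gripper value outside its range is refused whole. OPENING is the opening, from 0 (shut) to 1 (fully open), set as the call begins (- or left out, the last holds). The fingers move at their own pace and stop on an object; the grip force is fixed at half the most. Time passes only in rows, so rows that do not move let the fingers close. It gives the time, the measured TCP pose, the force, the opening and the grip force at its end, in the units of the state.
- bot.state(): the state, without advancing time (a new reading comes with each control period).
- cams.read_camera(name): name is "scene" or "top" or "wrist"; returns a dict with "img" (420x560x3 uint8, red, green, blue), "fx", "fy", "cx", "cy" (pixels), "R" (3x3) and "t" (3): a world point X has camera coordinates R X + t. Camera axes: x right, y down, z forward; pixel columns grow to the right and rows downward; lengths in m; the calibration is good to about 2 mm. The wrist camera is an equidistant fisheye: a pixel r from the principal point sees the ray r / f radians off the axis. A picture is of the moment at which its call begins. There is no depth.
- bot.job_done(): hands the job in; it is judged then, once.
The state is a dict: "t": time; "q": joint angles; "joint_velocities": joint speeds; "joint_torque": joint torques, N m; "position": TCP position; "eef_rot": TCP orientation; "ft_force": force on the tool from outside, world axes, zero at the start; "torque": the same for the moment, N m; "grip_width": finger opening in m; "finger_force": force on a finger pad.
Only numpy, scipy, OpenCV 4.12 (cv2) and the standard library are available. Lean on these libraries where they do the work, as an engineer would, in place of code of your own. Each camera call takes 0.05 s, during which the arm holds its last target. There are 200 camera calls.

## Working session

There is one attempt and no reset: what is moved stays moved. The work goes in short steps, Python scripts to look and compute and a shell command to move; the robot and the scene stay as the last step left them, time stands still between calls to the robot, and variables do not carry over. Pictures are saved under pics/ and viewed, at most 14 in all, crops included, and the job is handed in when it is done.

```bash
ls; mkdir -p pics
python3 - <<'E'
from bench import bot,cams
import cv2
print(bot.state())
for n in ["scene","top"]:
    c=cams.read_camera(n); cv2.imwrite(f"pics/{n}0.png",c["img"][:,:,::-1])
    print(n,c["fx"],c["fy"],c["cx"],c["cy"],c["R"],c["t"])
E
```

```text
pics
{'t': 0.0, 'q': array([ 1.30380995,  0.68999092, -0.19451697,  1.56633209,  0.15729672,
        0.90249446, -0.21509129]), 'joint_velocities': array([-0.00034326, -0.00015684, -0.00048212,  0.00023652,  0.00053833,
       -0.0006171 ,  0.0003362 ]), 'joint_torque': array([-9.16242097e-04, -5.39616609e+01, -1.26674283e+00, -1.58544892e+01,
        9.13940283e-03,  9.52279283e-03, -2.29852839e-05]), 'position': array([ 0.18493391, -0.59634142,  0.23048297]), 'eef_rot': array([-3.10434037e+00, -4.70569652e-01,  6.27320640e-04]), 'ft_force': array([ 0.36125128,  0.03169267, -0.04701876]), 'torque': array([-0.01191557,  0.02889166,  0.02642049]), 'finger_force': 0.0, 'grip_width': 0.08536444732252678}
scene 457.06640616355435 457.06640616355435 288.192821497806 200.91597905840197 [[ 0.34021835  0.9403366  -0.0043069 ]
 [ 0.80656155 -0.29416642 -0.51276173]
 [-0.48343557  0.17097717 -0.85852016]] [-0.13670227 -0.43682445  1.47827845]
top 394.76869827268473 394.76869827268473 271.3370741840005 210.27593166099396 [[ 0.00610478 -0.99963381  0.02636232]
 [-0.98546988 -0.01048902 -0.1695261 ]
 [ 0.16974053 -0.02494436 -0.98517305]] [-0.06768196  0.52177844  1.12452457]
```

View pics/scene0.png

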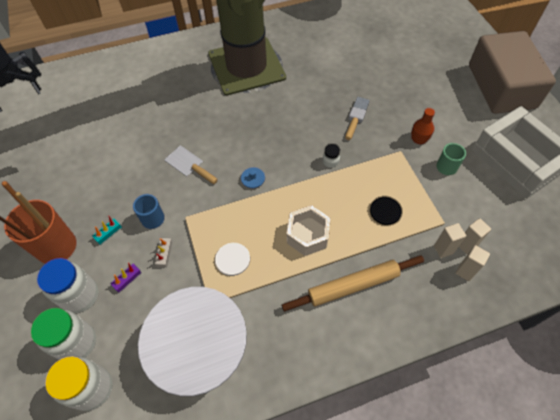

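View pics/top0.png

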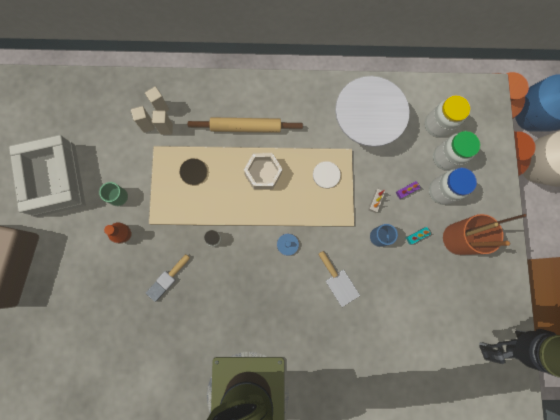

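Candidates (top view pixel):
- **Jar:** blue open jar (384,236). Not the blue-capped jar (461,182) or the blue pot (550,105).
- **Lid:** blue knobbed lid (288,244). Not the blue cap (461,182).
- **Vase:** (118,233). Not the orange pots (515,90) and (475,236).
- **Plaque:** grey (377,200). Not purple (409,190) or teal (419,236).
- **Cup:** green (111,194). Not the green cap (464,145).
- **Discs:** white disc (327,175), not the large white plate (372,111). Black disc (193,172), not the black-topped bottle (212,238).

I'll check these in one close crop.

```bash
cat > h.py <<'E'
import numpy as np, cv2
from bench import bot,cams
def ray(c,u,v,fish=False):
    x,y=(u-c["cx"])/c["fx"],(v-c["cy"])/c["fy"]
    if fish:
        r=np.hypot(x,y); s=np.sin(r)/r if r>1e-9 else 1; d=np.array([x*s,y*s,np.cos(r)])
    else: d=np.array([x,y,1.])
    R=np.array(c["R"]); return -R.T@np.array(c["t"]), R.T@d/np.linalg.norm(d)
def onplane(c,u,v,z,fish=False):
    o,d=ray(c,u,v,fish); return o+d*(z-o[2])/d[2]
def tri(rays):
    A=sum(np.eye(3)-np.outer(d,d) for o,d in rays); b=sum((np.eye(3)-np.outer(d,d))@o for o,d in rays)
    p=np.linalg.solve(A,b); return p,max(np.linalg.norm(np.cross(p-o,d)) for o,d in rays)
E
python3 - <<'E'
from h import *
P={"jar":[(384,236),(149,211)],"lid":[(288,244),(253,178)],"vase":[(118,233),(424,126)],"plq":[(377,200),(162,252)],"cup":[(111,194),(451,159)],"pl":[(263,171),(308,229)]}
T=[cv2.imread("pics/top0.png"),cv2.imread("pics/scene0.png")]
def cr(i,p):
    u,v=p;t=cv2.resize(T[i][v-25:v+25,u-25:u+25],(200,200),interpolation=cv2.INTER_CUBIC)
    for k in range(0,200,40): t[::,k][::8]=(255,255,255); t[k,::8]=(255,255,255)
    return t
k=list(P)
rows=[np.hstack([cr(0,P[a]),cr(1,P[a]),cr(0,P[b]),cr(1,P[b])]) for a,b in zip(k[::2],k[1::2])]
cv2.imwrite("pics/crops.png",np.vstack(rows))
E
```

```text
Traceback (most recent call last):
TypeError: unsupported operand type(s) for -: 'tuple' and 'int'
```

Run:
```python
from h import *
P={"jar":[(384,236),(149,211)],"lid":[(288,244),(253,178)],"vase":[(118,233),(424,126)],"plq":[(377,200),(162,252)],"cup":[(111,194),(451,159)],"pl":[(263,171),(308,229)]}
T=[cv2.imread("pics/top0.png"),cv2.imread("pics/scene0.png")]
def cr(k,i):
    u,v=P[k][i];t=cv2.resize(T[i][v-25:v+25,u-25:u+25],(200,200),interpolation=cv2.INTER_CUBIC)
    for g in range(0,200,40): t[::8,g]=255; t[g,::8]=255
    return t
k=list(P)
rows=[np.hstack([cr(a,0),cr(a,1),cr(b,0),cr(b,1)]) for a,b in zip(k[::2],k[1::2])]
cv2.imwrite("pics/crops.png",np.vstack(rows))
```

```text
(no output)
```

View pics/crops.png

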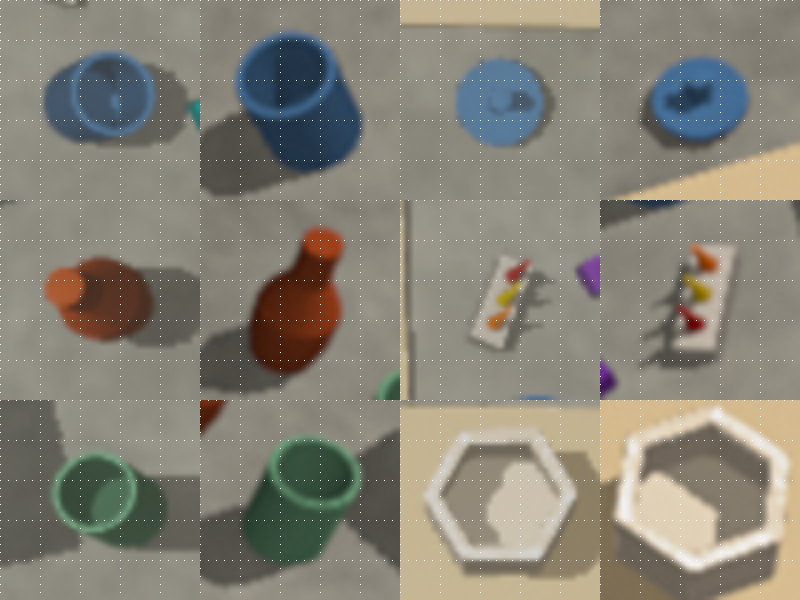

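Crops (columns alternate top and scene view) confirm the blue open jar, the knobbed lid, the bottle vase, the grey-bar plaque, the green cup and the hexagonal planter. Next I'll triangulate the rim and top centres, and mask the discs and shelf.

```bash
cat >> h.py <<'E'
def blob(m,u,v):
    n,l,s,c=cv2.connectedComponentsWithStats(m.astype(np.uint8)*255); i=l[int(v),int(u)]
    cs,_=cv2.findContours((l==i).astype(np.uint8),cv2.RETR_EXTERNAL,cv2.CHAIN_APPROX_NONE); return cs[0][:,0],s[i,4],i
E
python3 - <<'E'
from h import *
C={n:cams.read_camera(n) for n in("top","scene")}
P={"jar":[(387.5,234.5),(145.75,204.75)],"lid":[(288,244.5),(253,177.5)],"vase":[(109.25,229.75),(429.75,112.25)],"plq":[(377.5,200.5),(163,251.2)],"cup":[(109.75,192),(454.75,152)],"planter":[(263,169.75),(308.5,226.5)]}
I={n:C[n]["img"].astype(int) for n in C}
def ell(n,mask,u,v):
    c,a,i=blob(mask,u,v); e=cv2.fitEllipse(c.astype(np.float32)); print(n,e,a,i); return e[0]
b=lambda i:i.max(2)<60
w=lambda i:(i.min(2)>185)&(i.max(2)-i.min(2)<30)
P["black"]=[ell("top",b(I["top"]),193,172),ell("scene",b(I["scene"]),386,211)]
P["white"]=[ell("top",w(I["top"]),327,175),ell("scene",w(I["scene"]),233,259)]
for k,(a,s) in P.items():
    p,e=tri([ray(C["top"],*a),ray(C["scene"],*s)]); print(k,p.round(4),"res",round(e,4), "topdiam via plane", onplane(C["top"],*a,p[2])[:2].round(4))
# shelf
hsv=cv2.cvtColor(C["top"]["img"],cv2.COLOR_RGB2HSV); m=(hsv[...,0]>12)&(hsv[...,0]<28)&(hsv[...,1]>60)&(hsv[...,2]>120)
c,a,i=blob(m,230,210)
bx=cv2.boxPoints(cv2.minAreaRect(c)); print(a,[onplane(C["top"],*q,.014)[:2].round(3) for q in bx])
# plaque ends yaw from bar corners at z=.022
q=lambda x,y:onplane(C["top"],352+x/4,175+y/4,.022)[:2]
cs=[q(100,56),q(132,62),q(108,150),q(70,136)]; print(np.round(cs,4), np.mean(cs,0)); d=(cs[0]+cs[1]-cs[2]-cs[3]); print(np.arctan2(d[1],d[0]))
print("planter corners y dir",onplane(C["top"],238+25/4,146+95/4,.069),onplane(C["top"],238+175/4,146+93/4,.069))
E
```

```text
top ((244.1784210205078, 417.82366943359375), (1.7834339141845703, 7.7417192459106445), 68.2051773071289) 230259 0
scene ((385.10467529296875, 210.5828399658203), (26.7606143951416, 30.60458755493164), 104.63015747070312) 683 25
top ((326.17706298828125, 174.0559844970703), (24.11750602722168, 25.470272064208984), 104.23683166503906) 517 12
scene ((232.2625274658203, 258.11572265625), (30.023059844970703, 33.401466369628906), 74.46916198730469) 832 6
jar [ 0.4514 -0.3969  0.0675] res 0.0031 topdiam via plane [ 0.4508 -0.4001]
lid [ 0.4252 -0.1131  0.0063] res 0.0023 topdiam via plane [ 0.4246 -0.1153]
vase [0.4534 0.3864 0.1057] res 0.0018 topdiam via plane [0.4527 0.3846]
plq [ 0.5622 -0.389   0.0135] res 0.0021 topdiam via plane [ 0.5619 -0.3911]
cup [0.5693 0.4102 0.0619] res 0.002 topdiam via plane [0.5685 0.4082]
planter [ 0.6429 -0.036   0.0584] res 0.0015 topdiam via plane [ 0.6424 -0.0374]
black [0.2897 0.1105 0.0211] res 0.3472 topdiam via plane [-0.0578  0.0078]
white [ 0.6422 -0.2321  0.0202] res 0.0006 topdiam via plane [ 0.642  -0.2327]
13114 [array([0.483, 0.301]), array([0.725, 0.312]), array([ 0.729, -0.322]), array([ 0.483, -0.313])]
[[ 0.5962 -0.3885]
 [ 0.5918 -0.4131]
 [ 0.523  -0.3917]
 [ 0.5335 -0.363 ]] [ 0.56111462 -0.38905476]
-0.3422908355677064
planter corners y dir [0.63871983 0.01794622 0.069     ] [ 0.64174042 -0.09278242  0.069     ]
```

```bash
python3 -m handwheel '{"translation":[[44,33,0],[44,33,0],[44,33,0],[44,33,0],[44,34,0],[44,34,0],[0,0,0],[0,0,0]],"rotation":[[0,0,-0.05],[0,0,-0.05],[0,0,-0.05],[0,0,-0.05],[0,0,-0.05],[0,0,-0.05],[0,0,0],[0,0,0]]}' 1
python3 - <<'E'
from h import *
c=cams.read_camera("wrist"); cv2.imwrite("pics/w1.png",c["img"][:,:,::-1]); print(c["fx"],c["cx"],c["cy"],c["R"],-np.array(c["R"]).T@c["t"])
t=cams.read_camera("top")
p=t["img"][172,193]; print(p)
c,a,i=blob(t["img"].max(2)<70,193,172) ; print(a,i)
if i: 
  e=cv2.fitEllipse(c.astype(np.float32))[0]; s=cams.read_camera("scene"); print(tri([ray(t,*e),ray(s,385.1,210.6)]))
E
```

```text
t: 1.2
position: [0.4487, -0.3971, 0.2311]
eef_rot: [3.141, 0.002, -0.002]
ft_force: [-0.2, -0.7, -0.7]
grip_width: 0.0853
finger_force: 0.0
325.19226210127806 281.05024010096406 210.36755679385064 [[ 1.00339381e-03 -9.99999450e-01 -3.05224385e-04]
 [-9.65759870e-01 -1.04822409e-03  2.59435491e-01]
 [-2.59435668e-01  3.44574972e-05 -9.65760391e-01]] [ 0.51287041 -0.39578427  0.37362223]
[70 64 53]
221325 0
```

View pics/w1.png

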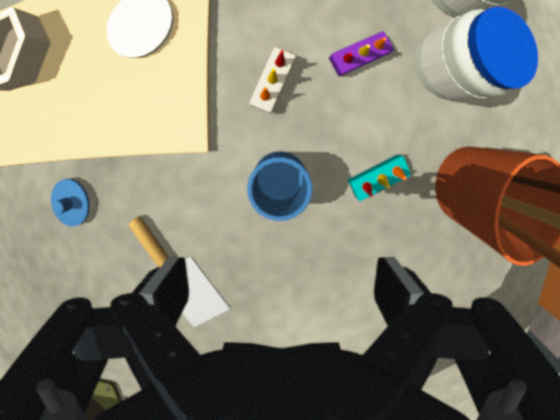

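Wrist view: jar rim centre (279.5,186), lid disc (71,201), grey plaque bar (272,79), white disc (140,25). All as expected.

Run:
```python
from h import *
C={n:cams.read_camera(n) for n in("top","scene","wrist")}
P={"jar":[(387.5,234.5),(145.75,204.75),(279.5,186)],"lid":[(288,244.5),(253,177.5),(71,201)],"plq":[(377.5,200.5),(163,251.2),(273,79.5)],"white":[(326.2,174),(232.3,258.1),(140,24.5)]}
Z=dict(jar=.075,lid=.014,plq=.022,white=.024)
for k,v in P.items():
    r=[ray(C["top"],*v[0]),ray(C["scene"],*v[1]),ray(C["wrist"],*v[2],True)]
    print(k,*[a.round(4) for a in tri(r)],*[np.round(onplane(C[n],*q,Z[k],n=="wrist")[:2],4) for n,q in zip(C,v)])
h=cv2.cvtColor(C["wrist"]["img"],cv2.COLOR_RGB2HSV)
m=(h[...,0]>98)&(h[...,0]<125)&(h[...,1]>100)
for u,v in((250,186),(55,205)):
    c,a,i=blob(m,u,v)
    if i: 
        e=cv2.fitEllipse(c.astype(np.float32)); print(e,a,onplane(C["wrist"],*e[0],.075 if u==250 else .014,True))
b=C["top"]["img"].max(2)<90
c,a,i=blob(b,193,172); print(a,i,C["top"]["img"][172,[170,180,185,193,200,206]].tolist())
if i:
    e=cv2.fitEllipse(c.astype(np.float32))[0];print(e,tri([ray(C["top"],*e),ray(C["scene"],385.1,210.6)]))
q=[onplane(C["wrist"],*p,.022,True)[:2] for p in((273,47),(297,57),(272,112),(250,102))]
d=q[0]+q[1]-q[2]-q[3]; print(np.round(q,3),np.mean(q,0),np.arctan2(d[1],d[0]))
```

```text
jar [ 0.4525 -0.3963  0.0683] 0.0038 [ 0.45   -0.3977] [ 0.4577 -0.3929] [ 0.4553 -0.3955]
lid [ 0.426  -0.113   0.0069] 0.0027 [ 0.424  -0.1148] [ 0.431  -0.1119] [ 0.4288 -0.1185]
plq [ 0.5625 -0.3887  0.0141] 0.0023 [ 0.5602 -0.3886] [ 0.5675 -0.3858] [ 0.5616 -0.3887]
white [ 0.6415 -0.2325  0.0176] 0.0014 [ 0.6412 -0.2321] [ 0.6441 -0.2315] [ 0.6381 -0.2363]
((278.22808837890625, 185.75804138183594), (62.57583236694336, 66.34646606445312), 5.161005973815918) 3342 [ 0.45551143 -0.39435446  0.075     ]
((69.08348846435547, 202.28125), (35.29740524291992, 46.54742431640625), 163.48667907714844) 1349 [ 0.42712395 -0.11471761  0.014     ]
527 11 [[204, 189, 154], [79, 72, 60], [68, 62, 52], [70, 64, 53], [71, 65, 54], [88, 80, 63]]
(192.96815490722656, 171.19407653808594) (array([0.64710153, 0.17801311, 0.0149473 ]), np.float64(4.829274367359519e-05))
[[ 0.598 -0.389]
 [ 0.587 -0.414]
 [ 0.526 -0.387]
 [ 0.537 -0.364]] [ 0.56211276 -0.38862938] -0.4012202824703868
```

```bash
python3 -m handwheel '{"translation":[[5,1,-40],[0,0,-50],[0,0,-50],[0,0,-40],[0,0,-18],[0,0,0],[0,0,0]],"rotation":[[0,0,0],[0,0,0],[0,0,0],[0,0,0],[0,0,0],[0,0,0],[0,0,0]]}' && python3 -m handwheel '{"translation":[[0,0,0],[0,0,0],[0,0,0],[0,0,0],[0,0,0],[0,0,0]],"rotation":[[0,0,0],[0,0,0],[0,0,0],[0,0,0],[0,0,0],[0,0,0]]}' 0
```

```text
t: 2.33
position: [0.4551, -0.397, 0.0349]
eef_rot: [3.14, 0.001, 0.004]
ft_force: [0.6, -0.4, -0.1]
grip_width: 0.0852
finger_force: 0.0
t: 3.08
position: [0.455, -0.3963, 0.0353]
eef_rot: [3.14, 0.002, 0.003]
ft_force: [0.2, 0.9, 8.2]
grip_width: 0.0617
finger_force: 64.2
```

```bash
python3 -m handwheel '{"translation":[[0,0,50],[0,0,50],[20,40,10],[26,42,0],[20,42,0],[10,40,0],[0,0,0],[0,0,0]],"rotation":[[0,0,0],[0,0,0],[0,0,0],[0,0,0],[0,0,0],[0,0,0],[0,0,0],[0,0,0]]}'
python3 - <<'E'
from h import *
C={n:cams.read_camera(n) for n in("wrist",)}
cv2.imwrite("pics/w2.png",C["wrist"]["img"][:,:,::-1])
I=C["wrist"]["img"].astype(int)
m=(I.min(2)>170)&(I.max(2)-I.min(2)<32)
o=-np.array(C["wrist"]["R"]).T@C["wrist"]["t"]; print(o)
n,l,s,c=cv2.connectedComponentsWithStats(m.astype(np.uint8))
for i in range(1,n):
    if s[i,4]>500:
        cs,_=cv2.findContours((l==i).astype(np.uint8),0,cv2.CHAIN_APPROX_NONE); e=cv2.fitEllipse(cs[0][:,0].astype(np.float32)); print(s[i],e,onplane(C["wrist"],*e[0],.024,True))
E
```

```text
t: 4.08
position: [0.5298, -0.2325, 0.1436]
eef_rot: [3.141, 0.001, -0.0]
ft_force: [-0.7, -0.4, -3.2]
grip_width: 0.0617
finger_force: 67.4
[ 0.59386161 -0.23111852  0.28616843]
[   0   19   91  126 2694] ((42.45442199707031, 82.47044372558594), (77.58830261230469, 117.65262603759766), 13.420272827148438) [ 6.51612448e-01 -4.55410164e-04  2.40000000e-02]
[ 229   19  104   99 8114] ((280.56402587890625, 68.16448211669922), (98.25617218017578, 103.2830810546875), 90.56074523925781) [ 0.64040008 -0.23079058  0.024     ]
```

View pics/w2.png

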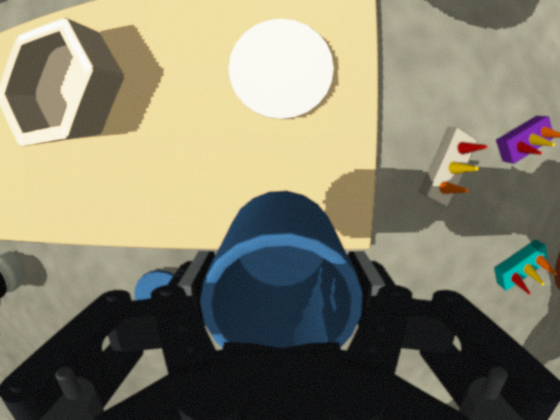

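Wrist view: the white disc is whole and centred at (280.6,68), which gives (0.6405,-0.231). The jar sits straight in the grip.

```bash
python3 -m handwheel '{"translation":[[40,1,0],[40,0,0],[32,0,0],[0,0,-30],[0,0,-30],[0,0,-15],[0,0,-7],[0,0,-2],[0,0,0]],"rotation":[[0,0,0],[0,0,0],[0,0,0],[0,0,0],[0,0,0],[0,0,0],[0,0,0],[0,0,0],[0,0,0]]}'
```

```text
t: 5.25
position: [0.6428, -0.2313, 0.0602]
eef_rot: [3.141, 0.001, 0.002]
ft_force: [0.3, 1.1, -3.1]
grip_width: 0.0613
finger_force: 67.4
```

```bash
python3 -m handwheel '{"translation":[[0,0,-1],[0,0,-1],[0,0,0]],"rotation":[[0,0,0],[0,0,0],[0,0,0]]}' && python3 -m handwheel '{"translation":[[0,0,0],[0,0,0],[0,0,0],[0,0,10],[0,0,50],[0,0,50],[-50,0,20],[-60,0,0],[0,0,0],[0,0,0]],"rotation":[[0,0,0],[0,0,0],[0,0,0],[0,0,0],[0,0,0],[0,0,0],[0,0,0],[0,0,0],[0,0,0],[0,0,0]]}' 1
python3 - <<'E'
from h import *
C={n:cams.read_camera(n) for n in("wrist",)}
c=C["wrist"];cv2.imwrite("pics/w3.png",c["img"][:,:,::-1])
h=cv2.cvtColor(c["img"],cv2.COLOR_RGB2HSV)
m=(h[...,0]>98)&(h[...,0]<125)&(h[...,1]>100)
n,l,s,_=cv2.connectedComponentsWithStats(m.astype(np.uint8))
for i in range(1,n):
    if s[i,4]>300:
        cs,_=cv2.findContours((l==i).astype(np.uint8),0,cv2.CHAIN_APPROX_NONE); e=cv2.fitEllipse(cs[0][:,0].astype(np.float32)); print(s[i],e,onplane(c,*e[0],.099,True))
E
```

```text
t: 5.62
position: [0.643, -0.2312, 0.0594]
eef_rot: [3.141, 0.001, 0.003]
ft_force: [-2.4, 1.0, 6.9]
grip_width: 0.0612
finger_force: 68.3
t: 6.88
position: [0.5331, -0.2312, 0.1883]
eef_rot: [3.141, 0.001, 0.004]
ft_force: [1.0, 0.2, 1.0]
grip_width: 0.0853
finger_force: 0.0
[ 239   27   85   84 5428] ((281.13128662109375, 67.7161865234375), (81.88591003417969, 82.81544494628906), 96.32544708251953) [ 0.63889906 -0.229884    0.099     ]
[183 260  23  48 684] ((193.1055908203125, 284.61810302734375), (20.930654525756836, 50.604251861572266), 178.56655883789062) [ 0.47208044 -0.15753636  0.099     ]
```

View pics/w3.png

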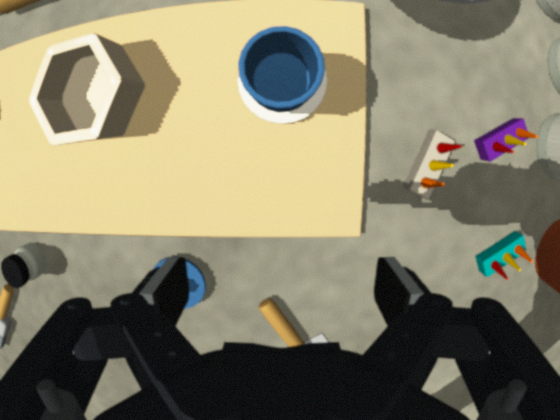

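Wrist view: jar stands centred on the white disc, with its rim at (281,68). Next is the lid.

```bash
python3 -m handwheel '{"translation":[[-36,39,0],[-36,39,0],[-35,39,-20],[0,0,-20],[0,0,0],[0,0,0]],"rotation":[[0,0,0],[0,0,0],[0,0,0],[0,0,0],[0,0,0],[0,0,0]]}'
python3 - <<'E'
from h import *
c=cams.read_camera("wrist");cv2.imwrite("pics/w4.png",c["img"][:,:,::-1])
h=cv2.cvtColor(c["img"],cv2.COLOR_RGB2HSV)
m=(h[...,0]>98)&(h[...,0]<125)&(h[...,1]>100)
n,l,s,_=cv2.connectedComponentsWithStats(m.astype(np.uint8))
for i in range(1,n):
    if s[i,4]>300:
        cs,_=cv2.findContours((l==i).astype(np.uint8),0,cv2.CHAIN_APPROX_NONE); e=cv2.fitEllipse(cs[0][:,0].astype(np.float32)); print(s[i],e,onplane(c,*e[0],.014,True))
print(bot.state()["position"])
E
```

```text
t: 7.68
position: [0.4273, -0.1144, 0.1477]
eef_rot: [3.141, 0.001, 0.004]
ft_force: [-0.8, -0.2, -0.2]
grip_width: 0.0856
finger_force: 0.0
[ 243  164   74   72 4181] ((279.58087158203125, 199.55076599121094), (71.15509033203125, 72.98184204101562), 88.06830596923828) [ 0.42747064 -0.11180465  0.014     ]
[ 0.42703596 -0.11452259  0.14783653]
```

View pics/w4.png

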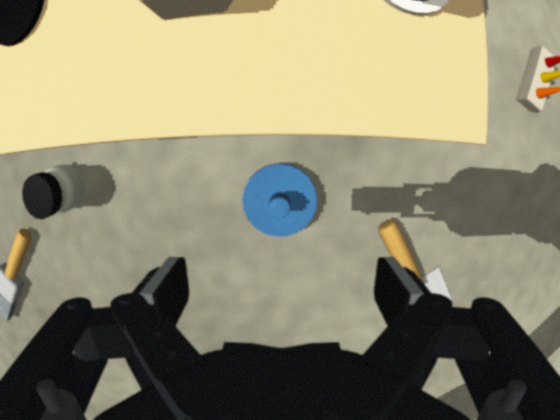

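Wrist view: the lid is centred at (279.6,199.6) with its knob at (279,207), so I can descend straight down.

```bash
python3 -m handwheel '{"translation":[[0,2,-40],[0,0,-45],[0,0,-30],[0,0,-15],[0,0,0],[0,0,0]],"rotation":[[0,0,0],[0,0,0],[0,0,0],[0,0,0],[0,0,0],[0,0,0]]}' && python3 -m handwheel '{"translation":[[0,0,0],[0,0,0],[0,0,0],[0,0,0],[0,0,0],[0,0,0],[0,0,0]],"rotation":[[0,0,0],[0,0,0],[0,0,0],[0,0,0],[0,0,0],[0,0,0],[0,0,0]]}' 0
```

```text
t: 8.48
position: [0.4321, -0.114, 0.0235]
eef_rot: [-3.139, -0.0, 0.017]
ft_force: [-0.0, -0.2, -0.1]
grip_width: 0.0854
finger_force: 0.0
t: 9.35
position: [0.4316, -0.1135, 0.0231]
eef_rot: [-3.138, -0.002, 0.018]
ft_force: [-0.1, 1.6, 5.4]
grip_width: 0.0153
finger_force: 58.5
```

```bash
python3 -m handwheel '{"translation":[[0,0,20],[0,0,40],[0,0,50],[10,0,40],[0,0,0],[0,0,0]],"rotation":[[0,0,0],[0,0,0],[0,0,0],[0,0,0],[0,0,0],[0,0,0]]}'
python3 - <<'E'
from h import *
c=cams.read_camera("wrist");cv2.imwrite("pics/w5.png",c["img"][:,:,::-1])
h=cv2.cvtColor(c["img"],cv2.COLOR_RGB2HSV)
m=(h[...,0]>98)&(h[...,0]<125)&(h[...,1]>100)
n,l,s,_=cv2.connectedComponentsWithStats(m.astype(np.uint8))
p=bot.state()["position"]; print(p)
for i in range(1,n):
    if s[i,4]>300:
        cs,_=cv2.findContours((l==i).astype(np.uint8),0,cv2.CHAIN_APPROX_NONE); e=cv2.fitEllipse(cs[0][:,0].astype(np.float32)); print(s[i],e,onplane(c,*e[0],p[2]-.009,True))
E
```

```text
t: 10.1
position: [0.4405, -0.1137, 0.1721]
eef_rot: [-3.138, -0.001, 0.022]
ft_force: [0.0, -0.7, -1.1]
grip_width: 0.015
finger_force: 58.9
[ 0.44008619 -0.11362252  0.17170115]
[383   0  63  17 712] ((413.1899719238281, 6.6549391746521), (16.87210464477539, 64.0466537475586), 89.5450210571289) [ 0.56762371 -0.17707808  0.16270115]
[ 219  201  125  116 7826] ((280.5671081542969, 254.9783172607422), (110.0042495727539, 112.85968017578125), 92.91971588134766) [ 0.44036608 -0.11211233  0.16270115]
```

View pics/w5.png

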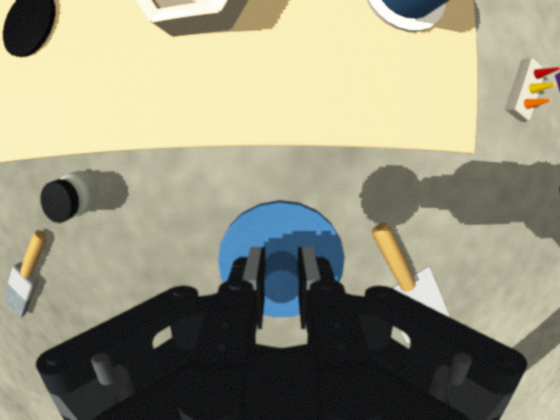

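Wrist view: the lid is level in the fingers, with its disc centred near (281.5,258).

```bash
python3 -m handwheel '{"translation":[[40,-24,0],[40,-24,0],[40,-24,0],[40,-24,0],[40,-22,0],[0,0,0],[0,0,0]],"rotation":[[0,-0.014,0],[0,0,0],[0,0,0],[0,0,0],[0,0,0],[0,0,0],[0,0,0]]}'
```

```text
t: 11.02
position: [0.6396, -0.2307, 0.1705]
eef_rot: [-3.137, -0.002, 0.005]
ft_force: [0.2, 0.1, -2.0]
grip_width: 0.0154
finger_force: 58.9
```

```bash
python3 -m handwheel '{"translation":[[1,-1,-20],[0,0,-20],[0,0,-8],[0,0,-4],[0,0,-2],[0,0,-2],[0,0,0]],"rotation":[[0,0,0],[0,0,0],[0,0,0],[0,0,0],[0,0,0],[0,0,0],[0,0,0]]}'
```

```text
t: 11.9
position: [0.6424, -0.2327, 0.1168]
eef_rot: [-3.139, -0.001, -0.003]
ft_force: [-0.7, 0.7, -0.6]
grip_width: 0.0151
finger_force: 58.9
```

```bash
python3 -m handwheel '{"translation":[[-2,1,-1],[0,0,-1],[0,0,-1],[0,0,0]],"rotation":[[0,0,0],[0,0,0],[0,0,0],[0,0,0]]}'
```

```text
t: 12.4
position: [0.6414, -0.2318, 0.1145]
eef_rot: [-3.139, -0.001, -0.006]
ft_force: [1.7, -0.4, 3.2]
grip_width: 0.0154
finger_force: 59.4
```

```bash
python3 -m handwheel '{"translation":[[0,0,-1],[0,0,0]],"rotation":[[0,0,0],[0,0,0]]}' && python3 -m handwheel '{"translation":[[0,0,0],[0,0,0],[0,0,0],[0,0,15],[0,0,50],[0,0,40],[-50,0,0],[-60,0,0],[0,0,0],[0,0,0]],"rotation":[[0,0,0],[0,0,0],[0,0,0],[0,0,0],[0,0,0],[0,0,0],[0,0,0],[0,0,0],[0,0,0],[0,0,0]]}' 1
python3 - <<'E'
from h import *
c=cams.read_camera("wrist");cv2.imwrite("pics/w6.png",c["img"][:,:,::-1])
h=cv2.cvtColor(c["img"],cv2.COLOR_RGB2HSV)
m=(h[...,0]>98)&(h[...,0]<125)&(h[...,1]>100)
n,l,s,_=cv2.connectedComponentsWithStats(m.astype(np.uint8))
for i in range(1,n):
    if s[i,4]>300:
        cs,_=cv2.findContours((l==i).astype(np.uint8),0,cv2.CHAIN_APPROX_NONE); e=cv2.fitEllipse(cs[0][:,0].astype(np.float32)); print(s[i],e,onplane(c,*e[0],.105,True))
q=[(0,0)]
I=c["img"].astype(int)
E
```

```text
t: 12.65
position: [0.6418, -0.2317, 0.1143]
eef_rot: [-3.139, -0.001, -0.008]
ft_force: [1.3, -0.4, 7.4]
grip_width: 0.0158
finger_force: 59.9
t: 13.9
position: [0.5317, -0.2319, 0.2192]
eef_rot: [-3.139, -0.001, -0.008]
ft_force: [0.9, 0.7, 0.3]
grip_width: 0.0858
finger_force: 0.0
[ 241   37   82   78 4985] ((281.43353271484375, 75.92576599121094), (77.0276870727539, 80.58087158203125), 93.62052154541016) [ 0.63573879 -0.23049838  0.105     ]
```

View pics/w6.png

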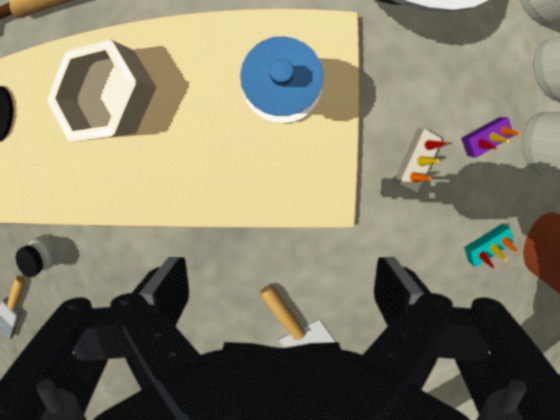

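Wrist view: lid seated on the jar at (281,76) and level. Next is the grey plaque at (422,157).

```bash
python3 -m handwheel '{"translation":[[10,-52,-10],[10,-52,-25],[10,-53,-25],[0,0,0],[0,0,0],[0,0,0]],"rotation":[[0,0,-0.124],[0,0,-0.123],[0,0,-0.123],[0,0,0],[0,0,0],[0,0,0]]}'
python3 - <<'E'
from h import *
c=cams.read_camera("wrist");I=c["img"]
cv2.imwrite("pics/w7.png",cv2.resize(I[100:300,180:380,::-1],(600,600),interpolation=cv2.INTER_CUBIC))
print(bot.state()["position"],bot.state()["eef_rot"])
E
```

```text
t: 14.7
position: [0.5622, -0.3868, 0.1588]
eef_rot: [-3.085, 0.571, -0.007]
ft_force: [-0.5, 0.1, 0.5]
grip_width: 0.085
finger_force: 0.0
[ 0.5619606  -0.38701283  0.15888079] [-3.0856651   0.57160768 -0.00679256]
```

View pics/w7.png

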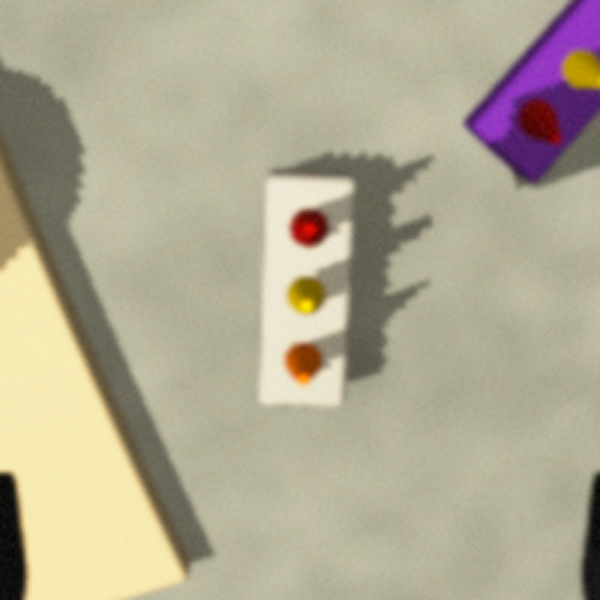

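Run:
```python
from h import *
c=cams.read_camera("wrist")
f=lambda x,y:onplane(c,180+x/3,100+y/3,.022,True)[:2]
q=[f(268,178),f(353,178),f(340,404),f(261,402)]; print(np.mean(q,0),np.linalg.norm(q[0]-q[3]),np.linalg.norm(q[0]-q[1])); d=q[0]+q[1]-q[2]-q[3]; print(np.arctan2(d[1],d[0]), 2*np.arctan2(.57161,-3.08567))
```

```text
[ 0.56300054 -0.38657781] 0.06775668454947871 0.024411543674726824
-0.4094978549408174 5.916844839365561
```

Crop: the bar's corners are clean, its centre is at full-frame pixel (281.8,196.7), and it needs 0.043 rad more turn. The purple decoy is clear of the fingers.

```bash
python3 -m handwheel '{"translation":[[1,0,-40],[0,0,-45],[0,0,-40],[0,0,-20],[0,0,-6],[0,0,0],[0,0,0]],"rotation":[[0,0,-0.043],[0,0,0],[0,0,0],[0,0,0],[0,0,0],[0,0,0],[0,0,0]]}' 0.7
```

```text
t: 15.68
position: [0.5626, -0.3894, 0.0086]
eef_rot: [-3.074, 0.643, -0.008]
ft_force: [0.3, -0.2, -0.0]
grip_width: 0.0596
finger_force: 0.0
```

```bash
python3 -m handwheel '{"translation":[[0,2,-3],[0,0,-1],[0,0,0]],"rotation":[[0,0,0],[0,0,0],[0,0,0]]}' && python3 -m handwheel '{"translation":[[0,0,0],[0,0,0],[0,0,0],[0,0,0],[0,0,0],[0,0,0]],"rotation":[[0,0,0],[0,0,0],[0,0,0],[0,0,0],[0,0,0],[0,0,0]]}' 0
```

```text
t: 16.05
position: [0.5615, -0.3866, 0.0029]
eef_rot: [-3.073, 0.642, -0.004]
ft_force: [0.0, -0.7, 0.5]
grip_width: 0.06
finger_force: 0.0
t: 16.8
position: [0.5618, -0.3868, 0.0031]
eef_rot: [-3.073, 0.642, -0.005]
ft_force: [-0.1, -0.3, 3.6]
grip_width: 0.0248
finger_force: 60.3
```

```bash
python3 -m handwheel '{"translation":[[0,0,50],[0,0,60],[0,0,60],[0,40,10],[0,54,0],[-2,54,0],[-2,54,0],[-2,54,0],[-2,54,0],[-2,54,0],[-2,54,0],[-2,54,0],[-1,54,0],[-1,54,0],[-1,54,0],[0,30,0],[0,0,0],[0,0,0]],"rotation":[[0,0,0],[0,0,0],[0,0,0],[0,0,0],[0,0,0.04],[0,0,0.04],[0,0,0.04],[0,0,0.04],[0,0,0.04],[0,0,0.04],[0,0,0.04],[0,0,0.04],[0,0,0.04],[0,0,0.04],[0,0,0.012],[0,0,0],[0,0,0],[0,0,0]]}'
python3 - <<'E'
from h import *
c=cams.read_camera("wrist");I=c["img"]
cv2.imwrite("pics/w8.png",I[:,:,::-1])
p=bot.state()["position"];print(p,bot.state()["eef_rot"])
n,l,s,_=cv2.connectedComponentsWithStats((I.max(2)<45).astype(np.uint8))
for i in range(1,n):
    if s[i,4]>800:
        cs,_=cv2.findContours((l==i).astype(np.uint8),0,cv2.CHAIN_APPROX_NONE); e=cv2.fitEllipse(cs[0][:,0].astype(np.float32)); print(s[i],e,onplane(c,*e[0],.024,True))
E
```

```text
t: 19.05
position: [0.5443, 0.2756, 0.1823]
eef_rot: [-3.141, 0.002, -0.001]
ft_force: [0.6, -0.1, -0.3]
grip_width: 0.0247
finger_force: 59.7
[0.54461021 0.27505866 0.18244328] [-3.14067123e+00  3.67061139e-03 -1.89169046e-03]
[ 343   49   81   82 5199] ((383.1268615722656, 89.7415542602539), (77.7655258178711, 83.26095581054688), 142.046875) [0.64519337 0.18111672 0.024     ]
[   28   258   506   162 50519] ((284.5472412109375, 354.25506591796875), (156.66883850097656, 503.43218994140625), 89.34563446044922) [0.35322336 0.2733625  0.024     ]
```

View pics/w8.png

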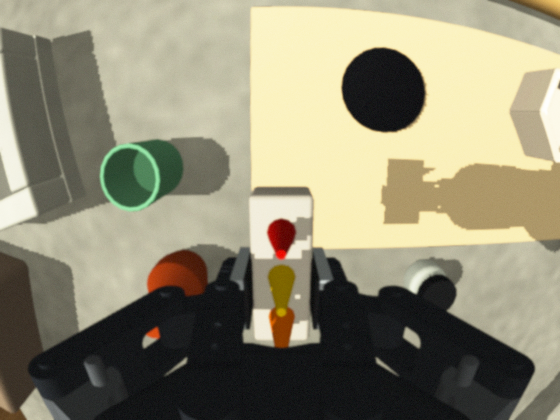

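Wrist view: plaque straight in the grip. Black disc centred at (383,90), giving (0.645,0.181); the shelf's left edge runs vertically at u=251.

```bash
python3 -m handwheel '{"translation":[[30,-5,0],[40,-6,0],[31,0,-20],[0,0,-45],[0,0,-45],[0,0,-30],[0,0,-15],[0,0,-6],[0,0,0],[0,0,0]],"rotation":[[0,0,0],[0,0,0],[0,0,0],[0,0,0],[0,0,0],[0,0,0],[0,0,0],[0,0,0],[0,0,0],[0,0,0]]}'
```

```text
t: 20.35
position: [0.6465, 0.2668, 0.0233]
eef_rot: [-3.137, 0.0, -0.007]
ft_force: [-0.4, -0.0, -0.5]
grip_width: 0.0246
finger_force: 59.7
```

```bash
python3 -m handwheel '{"translation":[[-1,-2,-3],[0,0,-2],[0,0,-1],[0,0,0]],"rotation":[[0,0,0],[0,0,0],[0,0,0],[0,0,0]]}'
```

```text
t: 20.85
position: [0.6446, 0.264, 0.0171]
eef_rot: [-3.139, 0.001, -0.003]
ft_force: [-2.1, -1.3, 7.9]
grip_width: 0.0249
finger_force: 60.9
```

```bash
python3 -m handwheel '{"translation":[[0,0,0],[0,0,0],[0,0,0],[0,0,20],[0,0,60],[0,0,60],[0,0,50],[-48,30,20],[-48,30,10],[-48,31,0],[-46,31,0],[0,0,0],[0,0,0]],"rotation":[[0,0,0],[0,0,0],[0,0,0],[0,0,0],[0,0,0],[0,0,0],[0,0,0],[0,0,0],[0,0,0],[0,0,0],[0,0,0],[0,0,0],[0,0,0]]}' 0.6
python3 - <<'E'
from h import *
c=cams.read_camera("wrist");I=c["img"]
cv2.imwrite("pics/w9.png",I[:,:,::-1])
p=bot.state()["position"];print(p,bot.state()["eef_rot"])
E
```

```text
t: 22.48
position: [0.4553, 0.3861, 0.237]
eef_rot: [-3.138, 0.0, -0.006]
ft_force: [0.7, -0.5, 0.1]
grip_width: 0.0517
finger_force: 0.0
[0.45605886 0.38532435 0.23670398] [-3.13861174  0.00333517 -0.00625266]
```

View pics/w9.png

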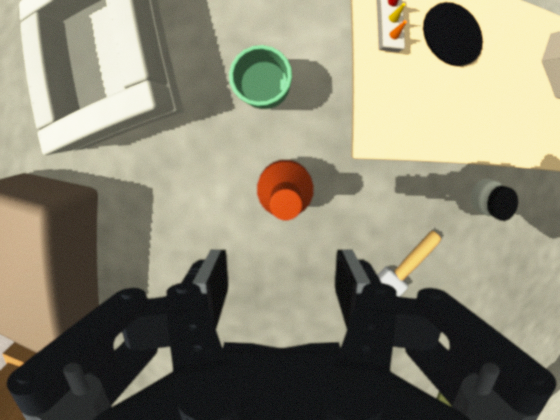

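Wrist view: vase neck top at (286,203), cup rim at (261,76). The plaque stands left of the black disc with its cones running front to back.

Run:
```python
from h import *
c=cams.read_camera("wrist")
print(onplane(c,286,203,.115,True),onplane(c,261,76,.07,True),onplane(c,285,186,.037,True))
T,S=cams.read_camera("top"),cams.read_camera("scene")
print(tri([ray(T,109.25,229.75),ray(S,429.75,112.25),ray(c,286,203,True)]),tri([ray(T,109.75,192),ray(S,454.75,152),ray(c,261,76,True)]))
```

```text
[0.4562553  0.38294591 0.115     ] [0.56838772 0.40578048 0.07      ] [0.45632647 0.38314556 0.037     ]
(array([0.45421465, 0.38438204, 0.10811746]), np.float64(0.002513260520085722)) (array([0.56953348, 0.40800341, 0.06439265]), np.float64(0.0030120053273090283))
```

```bash
python3 -m handwheel '{"translation":[[0,-1,-40],[0,0,-50],[0,0,-40],[0,0,-20],[0,0,-5],[0,0,0]],"rotation":[[0,0,0],[0,0,0],[0,0,0],[0,0,0],[0,0,0],[0,0,0]]}' && python3 -m handwheel '{"translation":[[0,0,0],[0,0,0],[0,0,0],[0,0,0],[0,0,0],[0,0,0]],"rotation":[[0,0,0],[0,0,0],[0,0,0],[0,0,0],[0,0,0],[0,0,0]]}' 0
```

```text
t: 23.42
position: [0.4552, 0.3852, 0.0812]
eef_rot: [-3.138, 0.002, -0.004]
ft_force: [0.5, 0.1, -0.1]
grip_width: 0.0512
finger_force: 0.0
t: 24.18
position: [0.4553, 0.3853, 0.082]
eef_rot: [-3.138, 0.001, -0.006]
ft_force: [0.0, -1.6, 6.4]
grip_width: 0.0267
finger_force: 59.0
```

```bash
python3 -m handwheel '{"translation":[[0,0,50],[0,0,60],[32,-34,0],[32,-34,0],[32,-34,0],[32,-34,0],[32,-35,0],[30,-35,0],[0,0,-20],[0,0,-30],[0,0,-20],[0,0,-8],[0,0,0],[0,0,0]],"rotation":[[0,0,0],[0,0,0],[0,0,0],[0,0,0],[0,0,0],[0,0,0],[0,0,0],[0,0,0],[0,0,0],[0,0,0],[0,0,0],[0,0,0],[0,0,0],[0,0,0]]}'
```

```text
t: 25.92
position: [0.6452, 0.1797, 0.1139]
eef_rot: [-3.138, 0.0, -0.006]
ft_force: [1.4, 0.1, -2.1]
grip_width: 0.0266
finger_force: 60.2
```

```bash
python3 -m handwheel '{"translation":[[0,0,-4],[0,0,-2],[0,0,-1],[0,0,-1],[0,0,0]],"rotation":[[0,0,0],[0,0,0],[0,0,0],[0,0,0],[0,0,0]]}'
```

```text
t: 26.55
position: [0.6448, 0.1793, 0.1061]
eef_rot: [-3.138, 0.0, -0.004]
ft_force: [-1.9, -0.8, 5.5]
grip_width: 0.0263
finger_force: 61.0
```

```bash
python3 -m handwheel '{"translation":[[0,0,0],[0,0,0],[0,0,0],[0,0,20],[0,0,50],[0,0,40],[-50,0,0],[-50,0,0],[0,0,0],[0,0,0]],"rotation":[[0,0,0],[0,0,0],[0,0,0],[0,0,0],[0,0,0],[0,0,0],[0,0,0],[0,0,0],[0,0,0],[0,0,0]]}' 0.6
cat >> h.py <<'E'
def blobs(c,m,zs,amin=300):
    n,l,s,_=cv2.connectedComponentsWithStats(m.astype(np.uint8))
    for i in range(1,n):
        if s[i,4]>amin:
            cs,_=cv2.findContours((l==i).astype(np.uint8),0,cv2.CHAIN_APPROX_NONE); e=cv2.fitEllipse(cs[0][:,0].astype(np.float32))
            print(s[i],np.round(e[0],1),np.round(e[1],1),*[onplane(c,*e[0],z,True)[:2].round(4) for z in zs])
E
python3 - <<'E'
from h import *
c=cams.read_camera("wrist");cv2.imwrite("pics/w10.png",c["img"][:,:,::-1]);I=c["img"].astype(int)
print(bot.state()["position"])
h=cv2.cvtColor(c["img"],cv2.COLOR_RGB2HSV)
r=(h[...,0]<12)&(h[...,1]>180)
blobs(c,r&(h[...,2]>60),[.139,.06]); print("bright");blobs(c,r&(h[...,2]>190),[.139],100)
print("black");blobs(c,I.max(2)<45,[.024])
print("white");blobs(c,(I.min(2)>185)&(I.max(2)-I.min(2)<32),[.069])
E
```

```text
t: 27.8
position: [0.5458, 0.1797, 0.2163]
eef_rot: [-3.138, 0.0, -0.008]
ft_force: [0.9, -0.0, 0.0]
grip_width: 0.0507
finger_force: 0.0
[0.54637481 0.17959337 0.21602902]
[ 250   56   69   67 3598] [283.6  89.1] [65.9 67.7] [0.6349 0.1796] [0.6442 0.1794]
bright
[ 264   60   40   36 1119] [283.8  77.6] [35.6 38.2] [0.6429 0.1795]
black
[246  55  78  75 900] [284.1  90.7] [72.9 74.9] [0.6468 0.1788]
[    8   251   547   169 51761] [279.7 354.1] [161.4 552.9] [0.3277 0.1838]
white
[ 449   57   82   97 1802] [489.6 106.4] [74.  98.5] [ 0.6423 -0.0299]
[ 464   79   35   63 1447] [481.6 109.9] [30.9 58.5] [ 0.6374 -0.0194]
[524 304  29  49 778] [538.5 329.2] [25.  43.9] [ 0.3566 -0.1889]
```

View pics/w10.png

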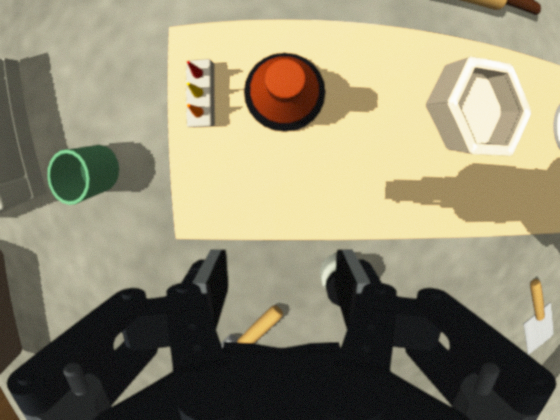

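Wrist view: vase centred on the black disc at (284,90), plaque upright at (200,93), planter at (489,106). Next is the cup.

```bash
python3 -m handwheel '{"translation":[[4,45,0],[4,45,0],[5,45,0],[5,46,0],[5,46,0],[0,0,0],[0,0,0]],"rotation":[[0,0,0],[0,0,0],[0,0,0],[0,0,0],[0,0,0],[0,0,0],[0,0,0]]}' 1
python3 - <<'E'
from h import *
c=cams.read_camera("wrist")
print(bot.state()["position"],bot.state()["eef_rot"])
h=cv2.cvtColor(c["img"],cv2.COLOR_RGB2HSV)
g=(h[...,0]>60)&(h[...,0]<90)&(h[...,1]>90)
blobs(c,g,[.07])
E
```

```text
t: 28.72
position: [0.5686, 0.4056, 0.2146]
eef_rot: [-3.139, 0.002, -0.004]
ft_force: [-0.1, 0.1, -0.9]
grip_width: 0.0853
finger_force: 0.0
[0.56881237 0.40464489 0.21475619] [-3.13992895  0.0035693  -0.00439469]
[ 250  159   63   67 3068] [280.7 192.6] [59.5 65.5] [0.5729 0.4076]
```

```bash
python3 -m handwheel '{"translation":[[2,2,-40],[0,0,-50],[0,0,-50],[0,0,-30],[0,0,-10],[0,0,0],[0,0,0]],"rotation":[[0,0,0],[0,0,0],[0,0,0],[0,0,0],[0,0,0],[0,0,0],[0,0,0]]}' 0.92 && python3 -m handwheel '{"translation":[[0,0,0],[0,0,0],[0,0,0],[0,0,0],[0,0,0],[0,0,0]],"rotation":[[0,0,0],[0,0,0],[0,0,0],[0,0,0],[0,0,0],[0,0,0]]}' 0
python3 - <<'E'
from h import *
c=cams.read_camera("top");I=c["img"].astype(int)
E
```

```text
t: 29.65
position: [0.5709, 0.4089, 0.0368]
eef_rot: [-3.137, 0.001, -0.007]
ft_force: [0.5, 0.5, 1.2]
grip_width: 0.0784
finger_force: 0.0
t: 30.4
position: [0.5708, 0.4089, 0.0369]
eef_rot: [-3.137, 0.001, -0.007]
ft_force: [-0.5, -0.6, 6.5]
grip_width: 0.0579
finger_force: 65.1
```

```bash
python3 -m handwheel '{"translation":[[0,0,50],[0,0,60],[0,0,50],[-8,-50,0],[-8,-50,0],[-8,-50,0],[-8,-50,0],[-8,-50,0],[-8,-50,0],[-8,-50,0],[-8,-50,0],[-8,-45,0],[0,0,0],[0,0,0]],"rotation":[[0,0,0],[0,0,0],[0,0,0],[0,0,0],[0,0,0],[0,0,0],[0,0,0],[0,0,0],[0,0,0],[0,0,0],[0,0,0],[0,0,0],[0,0,0],[0,0,0]]}'
cat > pl.py <<'E'
from h import *
c=cams.read_camera("wrist")
print(bot.state()["position"],bot.state()["eef_rot"])
h=cv2.cvtColor(c["img"],cv2.COLOR_RGB2HSV)
m=(h[...,2]>190)&(h[...,1]<45); m[250:]=0
n,l,s,_=cv2.connectedComponentsWithStats(m.astype(np.uint8))
for i in range(1,n):
    if s[i,4]>400:
        yx=np.argwhere(l==i); P=np.array([onplane(c,u,v,.069,True)[:2] for v,u in yx]); 
        H=cv2.convexHull((P*1e4).astype(np.float32))
        A=cv2.contourArea(H)/1e8; M=cv2.moments(H); poly=cv2.approxPolyDP(H,60,True)[:,0]/1e4
        print(s[i],"area",A,"ctr",np.array([M["m10"],M["m01"]])/M["m00"]/1e4,"ext",np.ptp(P,0).round(4)); print(poly.round(4).tolist())
E
python3 pl.py
```

```text
t: 32.2
position: [0.4979, -0.0359, 0.1952]
eef_rot: [-3.138, -0.0, -0.005]
ft_force: [0.6, 0.3, -1.4]
grip_width: 0.058
finger_force: 65.3
[ 0.49798793 -0.03515586  0.1951715 ] [-3.13737794e+00 -2.74002749e-03 -4.71257673e-03]
[ 215    0  134   90 5765] area 0.007145538014965272 ctr [ 0.63559098 -0.0344675 ] ext [0.0803 0.1108]
[[0.6729999780654907, 0.005499999970197678], [0.6384999752044678, 0.020899999886751175], [0.5946000218391418, -0.006200000178068876], [0.5953999757766724, -0.06419999897480011], [0.6412000060081482, -0.08959999680519104], [0.6729000210762024, -0.07419999688863754]]
[ 430   25   56   76 1226] area 0.0031499031826761367 ctr [ 0.62805746 -0.19402896] ext [0.0722 0.06  ]
[[0.6661999821662903, -0.20350000262260437], [0.6563000082969666, -0.1777999997138977], [0.632099986076355, -0.16439999639987946], [0.6097000241279602, -0.16990000009536743], [0.593999981880188, -0.19979999959468842], [0.6029000282287598, -0.22419999539852142]]
```

```bash
python3 -m handwheel '{"translation":[[15,-1,0],[19,-1,-20],[0,0,-40],[0,0,-40],[0,0,-25],[0,0,-11],[0,0,0],[0,0,0]],"rotation":[[0,0,0],[0,0,0],[0,0,0],[0,0,0],[0,0,0],[0,0,0],[0,0,0],[0,0,0]]}'
```

```text
t: 33.25
position: [0.5324, -0.0382, 0.0598]
eef_rot: [-3.138, -0.001, -0.006]
ft_force: [1.1, 0.1, -1.3]
grip_width: 0.0578
finger_force: 65.2
```

```bash
python3 -m handwheel '{"translation":[[0,1,-4],[0,0,-3],[0,0,-1],[0,0,-1],[0,0,0]],"rotation":[[0,0,0],[0,0,0],[0,0,0],[0,0,0],[0,0,0]]}'
```

```text
t: 33.88
position: [0.5314, -0.0377, 0.0508]
eef_rot: [-3.139, 0.0, -0.003]
ft_force: [-2.1, 1.2, 9.8]
grip_width: 0.0579
finger_force: 66.4
```

Contact made. I'll release, lift and take the final look from above.

```bash
python3 -m handwheel '{"translation":[[0,0,0],[0,0,0],[0,0,0],[0,0,15],[0,0,50],[0,0,60],[0,0,60],[-40,0,40],[-40,0,0],[0,0,0],[0,0,0],[0,0,0]],"rotation":[[0,0,0],[0,0,0],[0,0,0],[0,0,0],[0,0,0],[0,0,0],[0,0,0],[0,0,0],[0,0,0],[0,0,0],[0,0,0],[0,0,0]]}' 1
python3 pl.py
python3 - <<'E'
from h import *
c=cams.read_camera("wrist");t=cams.read_camera("top")["img"]
h=cv2.cvtColor(c["img"],cv2.COLOR_RGB2HSV)
blobs(c,(h[...,0]>60)&(h[...,0]<90)&(h[...,1]>90),[.084])
w=c["img"][:250]; w=cv2.resize(w,(800,357)); tt=cv2.resize(t[130:230,130:390],(632,243))
o=np.zeros((600,800,3),np.uint8); o[:357]=w; o[357:,:632]=tt; cv2.imwrite("pics/end.png",o[:,:,::-1])
E
```

```text
t: 35.38
position: [0.4526, -0.0375, 0.2749]
eef_rot: [-3.138, 0.0, -0.004]
ft_force: [0.1, -1.9, -0.5]
grip_width: 0.0855
finger_force: 0.0
[ 0.45240822 -0.03751333  0.27474428] [-3.13817018e+00  1.20859253e-04 -3.66981641e-03]
[ 229    0  104   57 2954] area 0.005978157454761937 ctr [ 0.63014057 -0.03461908] ext [0.0674 0.1114]
[[0.6388000249862671, 0.020800000056624413], [0.5942999720573425, -0.007799999788403511], [0.5976999998092651, -0.06610000133514404], [0.645799994468689, -0.09049999713897705], [0.6601999998092651, -0.0820000022649765], [0.6603999733924866, 0.01140000019222498]]
[402   9  48  61 774] area 0.0030616301391237976 ctr [ 0.6240875  -0.19854848] ext [0.0739 0.0597]
[[0.6452999711036682, -0.17579999566078186], [0.6162999868392944, -0.17090000212192535], [0.59579998254776, -0.1875], [0.5914999842643738, -0.21850000321865082], [0.5990999937057495, -0.22949999570846558], [0.6638000011444092, -0.20880000293254852]]
[ 256   86   54   54 2179] [282.3 112.6] [52.3 53.3] [ 0.53   -0.0366]
```

View pics/end.png

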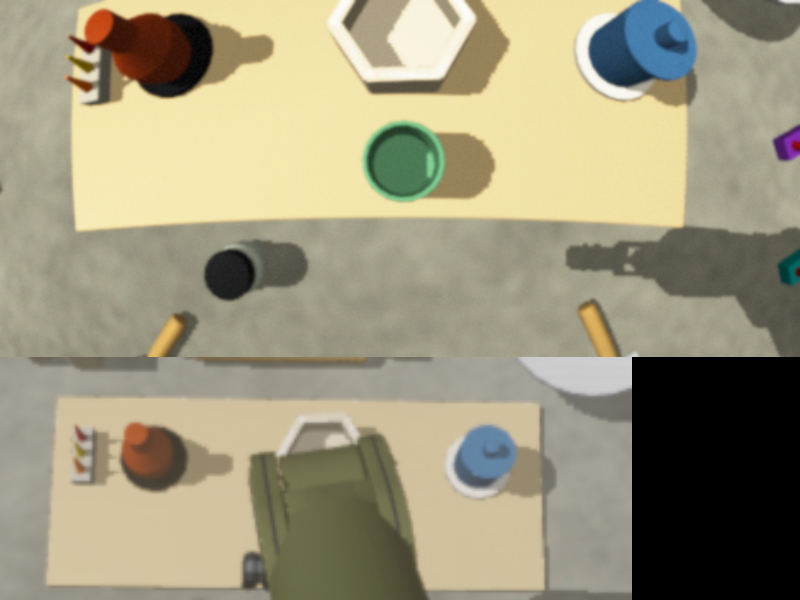

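Final view: cup at (404,160) in front of the planter's front side. Vase, plaque, and jar with lid all stand in place and upright.

```bash
python3 -c "
from bench import bot
print(bot.job_done())"
```

```text
the job is handed in; nothing more can be done
None
```

I finished loading the shelf and handed the job in at about 36 s of the 131 s limit. In the last views everything stands upright and the planned positions look within tolerance, but the hand-in returned no verdict.

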